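# Run the stirrer's wing nut home on the cooling tray

### The arm

A 6-joint arm with a two-finger parallel gripper is mounted at the origin on the work surface. World frame = base frame: x ahead of the robot, y to its left, z up, the work surface at z = 0. Lengths are in m, angles in degrees, forces in N, time in s.
With the tool pointing down it reaches from about 0.35 to 0.925 m from the base axis. Payload 6.4 kg.
Tool frame: the origin (TCP) lies midway between the tips of the shut fingers; the grasp point (between the pads) lies 19 mm behind it (manip.grip_point_offset is the x of the grasp point in the tool frame, in m); x points along the fingers, y is the direction in which the jaws open and shut, and the axes are right-handed (so a half turn about x gives the same grasp; the last joint's range is limited). The gripper opens to 94 mm and grips with 3 to 60 N. Pads are 16 mm wide; open, the fingers measure 119 mm over their backs; the gripper's body (75 mm by 177 mm) begins 78 mm behind the grasp point.
Start: joints at [-86.637, 14.043, 89.255, -0, 76.702, -9.975], TCP at [0.15, -0.632, 0.205] pointing down, gripper open.
Joint ranges: [-179.41, 179.41], [-58.25, 129.5], [7.25, 145.43], [-54.29, 234.29], [11.92, 165.04], [-157.13, 157.13]. Speed limits (degrees/s): [147.25, 147.25, 180, 180, 180, 180].

### API

Orientations are given as [roll, pitch, yaw] about the fixed x, y, z axes, in that order (R = Rz(yaw) Ry(pitch) Rx(roll)).
In Python, from rig import get_state, vision, manip gives the robot as it stands. The module is installed in compiled form; this text tells all that it offers.
- The arm moves only by the tool play_rows, never from a script. Its argument "commands" is a list of rows, each an object of numbers: "gripper": the finger opening in m, from 0 to 0.094; "tx", "ty", "tz": the shift along the tool's x, y, z in m; "ax", "ay", "az": the turn, a rotation vector about the tool's x, y, z in degrees. A call has 1 to 8 rows; each row shifts and turns the pose as measured when the row begins, along the tool's axes as they then stand; what a row does not reach is not made up. A row lasts 1/12 s, in which the tool goes at most 41.7 mm and 7.16 degrees, less where a joint would pass 70% of its speed; a pose out of reach is approached as far as the arm can. A call with a gripper value outside its range is refused whole. The fingers move at their own pace and stop on an object; the grip force is fixed at half the most. Time passes only in rows, so rows that do not move let the fingers close. It gives the time, the measured TCP pose, the force and the opening at its end, in the units of the state.
- get_state(): the state, without advancing time (a new reading comes with each control period).
- vision.read_camera(name): name is "side" or "top"; returns a dict with "pixels" (400x640x3 uint8, red, green, blue), "fov_y" (degrees; the focal length in pixels is half the picture's height over the tangent of half this angle, whatever the lens; pixels are square), "cx", "cy" (the principal point, pixels), "k1" (the pictures are not rectified: a ray, as slopes to the right and down, at radius r is drawn at 1 + k1 r^2 times it, then the intrinsics apply), "T" (4x4, takes a point from camera to world coordinates). Camera axes: x right, y down, z forward; pixel columns grow to the right and rows downward; lengths in m; the calibration is good to about 2 mm. A picture is of the moment at which its call begins. There is no depth.
- manip.close_job(): hands the job in, once; it reports no verdict.
The state is a dict: "time": time; "joint_pos": joint angles; "joint_vel": joint speeds; "joint_efforts": joint torques, N m; "tool_pos": TCP position; "eef_rot": TCP orientation; "wrist_force": force on the tool from outside, world axes, zero at the start; "torque": the same for the moment, N m; "opening": finger opening in m.
Only numpy, scipy, OpenCV 4.12 (cv2) and the standard library are available. Lean on these libraries where they do the work, as an engineer would, in place of code of your own. Each camera call takes 0.05 s, during which the arm holds its last target.

### The job

The wing nut that clamps the stirrer in the roaster's round cooling tray is only perched on top of its thread. Turn it backward (anticlockwise seen from above) until it drops into the thread start, letting it sink, then turn it forward (clockwise) until it is fully home, and let go. Leave the wing nut on the lid of the small chaff can as it is.

Things in the scene. Friction and masses are not known exactly. Their poses are not given: they have to be found in the camera images.
- wing_nut_grip (a point): Grip point of the aluminium wing nut in the middle of the dark round tray (210 wide, brass rim 75 above table). In mm: hub 40 dia x 20 high, on it an upright bar 12 thick, 72 long, 29 high, to pinch from above. Point on the turning axis, 22 above hub top, 5 below bar top; x along the bar, z up; moves with the nut. Stirrer arms below it, top at 45; bar lies along them when home. Tray is fixed.
- wing_nut (a joint): Angle of that nut, rad, growing forward (clockwise from above). Starts perched at 0.30 to 0.65, where it jams at about 0.8 if turned forward. Thread start at 0: by -0.25 it is free to drop; back stop at -0.7, so a backward turn of 0.95 always suffices. Once dropped it runs on to the stop at 0.95, fully home (0.78 or more counts). Turns easily, about 0.05 N m.
- nut_drop (a joint): How far that nut has sunk, m: 0.000 to 0.002 while perched (it climbs 2.55 mm per rad turned back). At the thread start it falls 7 mm by its own weight (160 g) unless the fingers hold it up: a nut held tightly is let down by lowering the hand. Then it reads 0.008 + 0.00255 x angle, within 1 mm, so it sinks as it is run on; home is about 0.0104. It cannot leave the stud.
- can_nut (a joint): Angle, rad, of an identical wing nut already tight on the flat lid of the chaff can, a plain closed metal can 120 mm across and 52 mm high, without a rim. Reads 0; leave it alone.

How it is judged:
By the outcome, as a careful person would: the job done as asked, in the order asked, and still so for the second after the job is handed in, with the robot touching nothing.
It also fails if it takes over 40 s, if anything falls off the work surface, if the arm or the gripper's body presses on something with over 40 N, if the wrist force passes 120 N, or if a joint passes its speed limit or range.

## Working session

There is one attempt and no reset: what is moved stays moved. The work goes in short steps, Python scripts to look and compute and a tool call to move; the robot and the scene stay as the last step left them, time stands still between calls to the robot, and variables do not carry over. Pictures are saved under pics/ and viewed, and the job is handed in when it is done.

Besides the shell and the picture viewer there is one more tool, called after "Emit:" as name(argument=value, ...), one argument or row to a line, values as JSON. play_rows: Moves the arm, as the interface text tells. Its arguments: {"type":"object","properties":{"commands":{"type":"array"}},"required":["commands"]}

```bash
mkdir -p pics
cat > h.py <<'E'
import numpy as np, cv2
from rig import get_state, vision, manip
def cam(n,f=None):
    d=vision.read_camera(n)
    if f: cv2.imwrite(f,cv2.cvtColor(d["pixels"],cv2.COLOR_RGB2BGR))
    return d
def K(d):
    f=200/np.tan(np.radians(d["fov_y"])/2)
    return np.array([[f,0,d["cx"]],[0,f,d["cy"]],[0,0,1.]])
def ray(d,uv):
    uv=np.asarray(uv,float).reshape(-1,1,2)
    p=cv2.undistortPoints(uv,K(d),np.array([d["k1"],0,0,0.]),None,None,None) if 0 else cv2.undistortPointsIter(uv,K(d),np.array([d["k1"],0,0,0.]),None,None,(3,50,1e-10))
    p=p.reshape(-1,2); T=np.array(d["T"])
    r=np.c_[p,np.ones(len(p))]@T[:3,:3].T
    return T[:3,3],r
def onz(d,uv,z):
    o,r=ray(d,uv); return o+r*((z-o[2])/r[:,2])[:,None]
def proj(d,P):
    T=np.linalg.inv(np.array(d["T"])); P=np.asarray(P,float).reshape(-1,3)
    q,_=cv2.projectPoints(P,cv2.Rodrigues(T[:3,:3])[0],T[:3,3],K(d),np.array([d["k1"],0,0,0.])); return q.reshape(-1,2)
E
python3 - <<'E'
from h import *
for n in("top","side"):
    d=cam(n,f"pics/{n}0.png"); print(n,d["fov_y"],d["cx"],d["cy"],d["k1"],np.round(d["T"],3).tolist())
s=get_state();print(s); print(manip.grip_point_offset)
E
```

```text
top 54.43176820153709 316.5472285328764 202.3119896400295 -0.03256571768056035 [[0.158, -0.968, 0.195, 0.387], [-0.987, -0.155, 0.033, -0.009], [-0.001, -0.198, -0.98, 0.794], [0.0, 0.0, 0.0, 1.0]]
side 56.301284844297285 312.9512569836089 201.4867127488797 -0.01433153169449953 [[-0.98, -0.125, 0.157, 0.426], [-0.2, 0.595, -0.779, 0.496], [0.004, -0.794, -0.608, 0.509], [0.0, 0.0, 0.0, 1.0]]
{'time': 0.1, 'joint_pos': array([-8.66367985e+01,  1.40804885e+01,  8.93159135e+01, -1.45061885e-03,
        7.67021685e+01, -9.97734065e+00]), 'joint_vel': array([ 0.05228372, -0.13953432, -0.10608202, -0.04519466, -0.01156609,
        0.0986934 ]), 'joint_efforts': array([-4.60069678e-04, -4.16913235e+01, -3.15527129e+01,  6.86946907e-02,
        3.09880183e-02, -5.24089717e-05]), 'tool_pos': array([ 0.1499235 , -0.63192775,  0.2044703 ]), 'eef_rot': array([-99.15714234,  89.90141941,  94.18373468]), 'wrist_force': array([-0.30245471, -0.62008162,  0.01388294]), 'torque': array([-0.01046798, -0.05438853,  0.00736337]), 'opening': 0.09418245727255492}
-0.0188
```

View pics/top0.png

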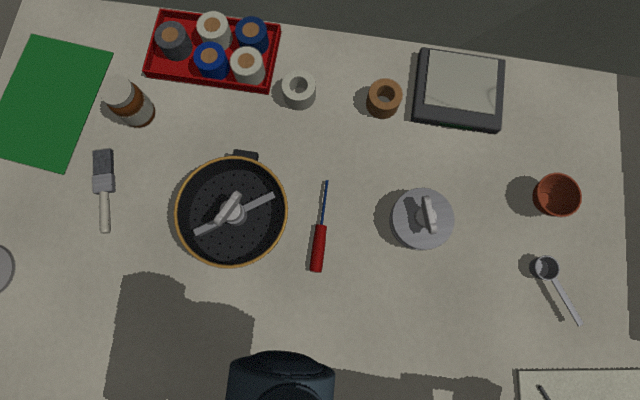

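View pics/side0.png

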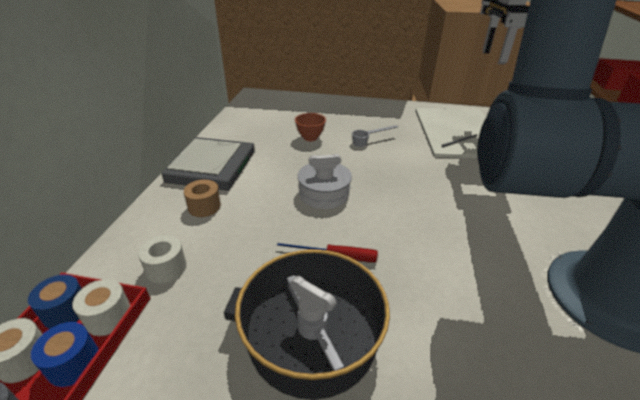

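The top view shows the tray at about (231,211) with the nut bar at about (229,207). The can nut is at (427,215), and the side view has the nut at (311,300). I'll zoom in next.

Run:
```python
from h import *
d=cam("top");p=cv2.cvtColor(d["pixels"],cv2.COLOR_RGB2BGR)
a=cv2.resize(p[175:245,190:280],None,fx=8,fy=8,interpolation=cv2.INTER_CUBIC);cv2.imwrite("pics/tz.png",a[:600])
e=cam("side");p=cv2.cvtColor(e["pixels"],cv2.COLOR_RGB2BGR)
a=cv2.resize(p[265:340,270:365],None,fx=8,fy=8,interpolation=cv2.INTER_CUBIC);cv2.imwrite("pics/sz.png",a[:600])
```

```text
(no output)
```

View pics/tz.png

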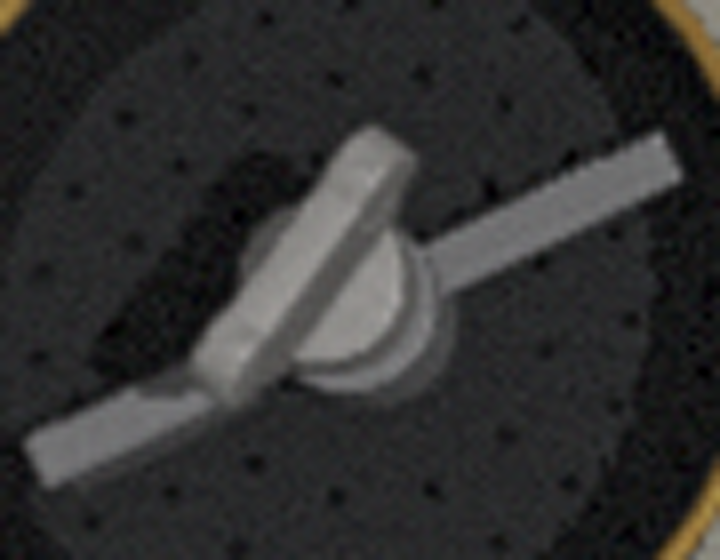

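View pics/sz.png

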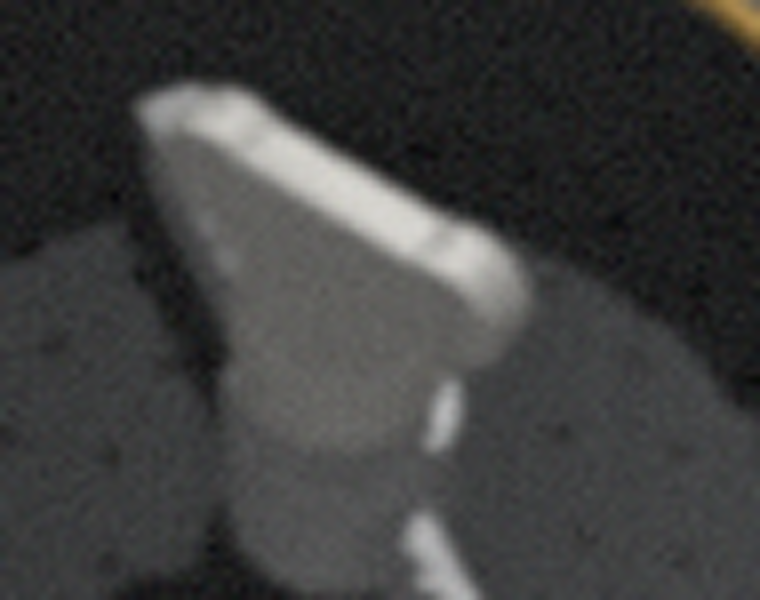

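```bash
cat >> h.py <<'E'
def tri(d,u,e,v):
    o1,r1=ray(d,[u]);o2,r2=ray(e,[v]);r1=r1[0];r2=r2[0]
    s=np.linalg.lstsq(np.c_[r1,-r2],o2-o1,rcond=None)[0]
    a=o1+s[0]*r1;b=o2+s[1]*r2; return (a+b)/2,np.linalg.norm(a-b)
E
python3 - <<'E'
from h import *
d=cam("top");e=cam("side")
t=lambda x,y:(190+(x+.5)/8-.5,175+(y+.5)/8-.5)
s=lambda x,y:(270+(x+.5)/8-.5,265+(y+.5)/8-.5)
# side right end(440,240)? test both pairings
E1=tri(d,t(348,180),e,s(440,240));E2=tri(d,t(248,330),e,s(258,125))
F1=tri(d,t(348,180),e,s(258,125));F2=tri(d,t(248,330),e,s(440,240))
print(E1,E2);print(F1,F2)
# rim ellipse
hsv=cv2.cvtColor(d["pixels"],cv2.COLOR_RGB2HSV)
m=cv2.inRange(hsv,(12,90,70),(30,255,255));m[:140]=0;m[280:]=0;m[:,:165]=0;m[:,300:]=0
ys,xs=np.nonzero(m); P=onz(d,np.c_[xs,ys],0.075)
A=np.c_[2*P[:,:2],np.ones(len(P))];c=np.linalg.lstsq(A,(P[:,:2]**2).sum(1),rcond=None)[0]
print("tray",c[:2],np.sqrt(c[2]+c[0]**2+c[1]**2),len(xs))
for z in(.09,.095,.1,.105):
  q=onz(d,[t(348,180),t(248,330)],z);print(z,q.mean(0),np.degrees(np.arctan2(*(q[0]-q[1])[[1,0]])),np.linalg.norm(q[0]-q[1]))
q=onz(d,[t(665,158),t(35,462)],.045);print("arms",q,np.degrees(np.arctan2(*(q[0]-q[1])[[1,0]])))
E
```

```text
(array([0.49329498, 0.16705375, 0.09689095]), np.float64(0.03612062449495228)) (array([0.48777211, 0.1764565 , 0.12531344]), np.float64(0.03490010847383344))
(array([0.50886011, 0.16328653, 0.1105633 ]), np.float64(0.0006070691486398875)) (array([0.47311139, 0.17927322, 0.10803818]), np.float64(0.0014430334943827403))
tray [0.49023698 0.17229697] 0.10465921386675718 1101
0.09 [0.4937325  0.17635949 0.09      ] -22.347078966333623 0.041317091923048076
0.095 [0.49297557 0.1750401  0.095     ] -22.34707896633359 0.04102360846835548
0.1 [0.49221863 0.17372071 0.1       ] -22.347078966333548 0.040730125013662764
0.105 [0.49146169 0.17240133 0.105     ] -22.34707896633362 0.04043664155897014
arms [[0.53870023 0.10355132 0.045     ]
 [0.440161   0.24120587 0.045     ]] -54.40323379201707
```

```bash
cat >> h.py <<'E'
from scipy.spatial.transform import Rotation as Ro
def info(P=None):
    s=get_state();R=Ro.from_euler("xyz",s["eef_rot"],degrees=True).as_matrix()
    print("t",round(s["time"],2),"pos",s["tool_pos"].round(4),"F",s["wrist_force"].round(1),"M",s["torque"].round(2),"op",round(s["opening"],4),"j",s["joint_pos"].round(1))
    print("toolx",R[:,0].round(4),"y",R[:,1].round(3),"yawy",np.degrees(np.arctan2(R[1,1],R[0,1])).round(2))
    if P is not None: print("tool delta mm",(R.T@(np.array(P)-s["tool_pos"])*1000).round(1))
    return s,R
E
python3 - <<'E'
from h import *
info((.4905,.172,.18))
E
```

```text
t 0.3 pos [ 0.15   -0.6323  0.2051] F [-0.1  0.3 -0.5] M [-0.01 -0.03  0.03] op 0.0943 j [-86.6  14.1  89.3   0.   76.7 -10. ]
toolx [-0.e+00  6.e-04 -1.e+00] y [ 0.231 -0.973 -0.001] yawy -76.66
tool delta mm [  25.6 -704.  -516.9]
```

Run:
```python
from h import *
s=get_state();R=Ro.from_euler("xyz",s["eef_rot"],degrees=True).as_matrix()
p=s["tool_pos"];N=28
r0,r1=np.hypot(p[0],p[1]),np.hypot(.4905,.172);a0,a1=np.arctan2(p[1],p[0]),np.arctan2(.172,.4905)
for k in range(N):
    f=(k+1)/N;r=r0+(r1-r0)*f;a=a0+(a1-a0)*f
    q=np.array([r*np.cos(a),r*np.sin(a),p[2]-0.02*f])
    d=R.T@(q-p);print(k,*(d*1000).round(0));p=p+R@(d.round(3));R=R@Ro.from_rotvec([np.radians(-5.16),0,0]).as_matrix()
```

```text
0 1.0 -6.0 -39.0
1 1.0 -4.0 -38.0
2 2.0 -4.0 -38.0
3 3.0 -2.0 -38.0
4 4.0 -1.0 -38.0
5 4.0 -0.0 -38.0
6 5.0 1.0 -37.0
7 6.0 2.0 -37.0
8 6.0 3.0 -37.0
9 7.0 4.0 -36.0
10 8.0 5.0 -36.0
11 9.0 7.0 -36.0
12 9.0 7.0 -35.0
13 10.0 8.0 -34.0
14 11.0 9.0 -34.0
15 11.0 10.0 -34.0
16 12.0 11.0 -33.0
17 13.0 11.0 -32.0
18 14.0 13.0 -31.0
19 14.0 13.0 -31.0
20 15.0 14.0 -31.0
21 16.0 15.0 -29.0
22 16.0 16.0 -29.0
23 17.0 16.0 -29.0
24 18.0 17.0 -27.0
25 19.0 18.0 -27.0
26 19.0 18.0 -26.0
27 20.0 19.0 -26.0
```

Emit:
play_rows(
  commands=[
    {"ty": -0.006,"tz": -0.039,"ax": -5.2},
    {"ty": -0.004,"tz": -0.038,"ax": -5.2},
    {"ty": -0.003,"tz": -0.038,"ax": -5.2},
    {"ty": -0.002,"tz": -0.038,"ax": -5.2},
    {"ty": -0.001,"tz": -0.038,"ax": -5.2},
    {"tz": -0.038,"ax": -5.2},
    {"ty": 0.001,"tz": -0.037,"ax": -5.2},
    {"ty": 0.002,"tz": -0.037,"ax": -5.2},
  ],
)

```text
schema error: expected keys gripper, tx, ty, tz, ax, ay, az
```

Emit:
play_rows(
  commands=[
    {"ty": 0.003,"tz": -0.037,"ax": -5.2},
    {"ty": 0.004,"tz": -0.036,"ax": -5.2},
    {"ty": 0.005,"tz": -0.036,"ax": -5.2},
    {"ty": 0.007,"tz": -0.036,"ax": -5.2},
    {"ty": 0.007,"tz": -0.035,"ax": -5.2},
    {"ty": 0.008,"tz": -0.034,"ax": -5.2},
    {"ty": 0.009,"tz": -0.034,"ax": -5.2},
    {"ty": 0.01,"tz": -0.034,"ax": -5.2},
  ],
)

```text
schema error: expected keys gripper, tx, ty, tz, ax, ay, az
```

Run:
```python
from h import *
info((.4905,.172,.16))
```

```text
t 0.3 pos [ 0.15   -0.6323  0.2051] F [-0.1  0.3 -0.5] M [-0.01 -0.03  0.03] op 0.0943 j [-86.6  14.1  89.3   0.   76.7 -10. ]
toolx [-0.e+00  6.e-04 -1.e+00] y [ 0.231 -0.973 -0.001] yawy -76.66
tool delta mm [  45.6 -704.  -516.9]
```

Emit:
play_rows(
  commands=[
    {"gripper": 0.094,"tx": 0,"ty": -0.006,"tz": -0.039,"ax": -5.2,"ay": 0,"az": 0},
    {"gripper": 0.094,"tx": 0,"ty": -0.004,"tz": -0.038,"ax": -5.2,"ay": 0,"az": 0},
    {"gripper": 0.094,"tx": 0,"ty": -0.003,"tz": -0.038,"ax": -5.2,"ay": 0,"az": 0},
    {"gripper": 0.094,"tx": 0,"ty": -0.002,"tz": -0.038,"ax": -5.2,"ay": 0,"az": 0},
    {"gripper": 0.094,"tx": 0,"ty": -0.001,"tz": -0.038,"ax": -5.2,"ay": 0,"az": 0},
    {"gripper": 0.094,"tx": 0,"ty": 0,"tz": -0.038,"ax": -5.2,"ay": 0,"az": 0},
    {"gripper": 0.094,"tx": 0,"ty": 0.001,"tz": -0.037,"ax": -5.2,"ay": 0,"az": 0},
    {"gripper": 0.094,"tx": 0,"ty": 0.002,"tz": -0.037,"ax": -5.2,"ay": 0,"az": 0},
  ],
)

```text
time: 0.97
tool_pos: [0.402, -0.4616, 0.2041]
eef_rot: [8.2, 89.9, -115.7]
wrist_force: [-0.3, 0.2, 0.5]
opening: 0.0938
```

Run:
```python
from h import *
info((.4905,.172,.16))
```

```text
t 0.97 pos [ 0.402  -0.4616  0.2041] F [-0.3  0.2  0.5] M [-0.01 -0.05 -0.03] op 0.0938 j [-59.5   9.1  95.1  -0.1  75.7 -25.6]
toolx [-8.0e-04 -1.6e-03 -1.0e+00] y [ 0.83  -0.558  0.   ] yawy -33.93
tool delta mm [  43.1 -280.2 -575.2]
```

Emit:
play_rows(
  commands=[
    {"gripper": 0.094,"tx": 0,"ty": 0.003,"tz": -0.037,"ax": -5.2,"ay": 0,"az": 0},
    {"gripper": 0.094,"tx": 0,"ty": 0.004,"tz": -0.036,"ax": -5.2,"ay": 0,"az": 0},
    {"gripper": 0.094,"tx": 0,"ty": 0.005,"tz": -0.036,"ax": -5.2,"ay": 0,"az": 0},
    {"gripper": 0.094,"tx": 0,"ty": 0.007,"tz": -0.036,"ax": -5.2,"ay": 0,"az": 0},
    {"gripper": 0.094,"tx": 0,"ty": 0.007,"tz": -0.035,"ax": -5.2,"ay": 0,"az": 0},
    {"gripper": 0.094,"tx": 0,"ty": 0.008,"tz": -0.034,"ax": -5.2,"ay": 0,"az": 0},
    {"gripper": 0.094,"tx": 0,"ty": 0.009,"tz": -0.034,"ax": -5.2,"ay": 0,"az": 0},
    {"gripper": 0.094,"tx": 0,"ty": 0.01,"tz": -0.034,"ax": -5.2,"ay": 0,"az": 0},
  ],
)

```text
time: 1.63
tool_pos: [0.5324, -0.1922, 0.204]
eef_rot: [22.8, 89.8, -57.4]
wrist_force: [-0.2, 0.2, 0.1]
opening: 0.0941
```

```bash
cat >> h.py <<'E'
def plan(P,yaw,N,z=None):
    s,R=info(P);p=s["tool_pos"].copy();P=np.array(P)
    y0=np.degrees(np.arctan2(R[1,1],R[0,1]));a=-(yaw-y0)/N
    for k in range(N):
        d=R.T@((P-p)/(N-k));print(k,*(d*1000).round(0),"ax",round(a,1));p=p+R@d;R=R@Ro.from_rotvec([np.radians(a),0,0]).as_matrix()
E
python3 - <<'E'
from h import *
plan((.4905,.172,.20),67.7,12)
E
```

```text
t 1.63 pos [ 0.5324 -0.1922  0.204 ] F [-0.2  0.2  0.1] M [-0.03 -0.12 -0.05] op 0.0941 j [-3.130e+01  2.800e+00  1.019e+02 -1.000e-01  7.510e+01 -4.110e+01]
toolx [ 0.0018 -0.0028 -1.    ] y [0.985 0.171 0.001] yawy 9.87
tool delta mm [   2.9   21.1 -366. ]
0 0.0 2.0 -31.0 ax -4.8
1 0.0 4.0 -30.0 ax -4.8
2 0.0 7.0 -30.0 ax -4.8
3 0.0 9.0 -29.0 ax -4.8
4 0.0 12.0 -28.0 ax -4.8
5 0.0 14.0 -27.0 ax -4.8
6 0.0 16.0 -26.0 ax -4.8
7 0.0 18.0 -24.0 ax -4.8
8 0.0 20.0 -23.0 ax -4.8
9 0.0 22.0 -21.0 ax -4.8
10 0.0 24.0 -19.0 ax -4.8
11 0.0 25.0 -17.0 ax -4.8
```

Emit:
play_rows(
  commands=[
    {"gripper": 0.094,"tx": 0,"ty": 0.002,"tz": -0.031,"ax": -4.8,"ay": 0,"az": 0},
    {"gripper": 0.094,"tx": 0,"ty": 0.004,"tz": -0.031,"ax": -4.8,"ay": 0,"az": 0},
    {"gripper": 0.094,"tx": 0,"ty": 0.007,"tz": -0.03,"ax": -4.8,"ay": 0,"az": 0},
    {"gripper": 0.094,"tx": 0,"ty": 0.009,"tz": -0.029,"ax": -4.8,"ay": 0,"az": 0},
    {"gripper": 0.094,"tx": 0,"ty": 0.012,"tz": -0.028,"ax": -4.8,"ay": 0,"az": 0},
    {"gripper": 0.094,"tx": 0,"ty": 0.014,"tz": -0.027,"ax": -4.8,"ay": 0,"az": 0},
    {"gripper": 0.094,"tx": 0,"ty": 0.016,"tz": -0.026,"ax": -4.8,"ay": 0,"az": 0},
    {"gripper": 0.094,"tx": 0,"ty": 0.018,"tz": -0.024,"ax": -4.8,"ay": 0,"az": 0},
  ],
)

```text
time: 2.3
tool_pos: [0.4988, 0.0639, 0.2038]
eef_rot: [9.4, 89.7, -30.2]
wrist_force: [1.1, 0.7, 0.3]
opening: 0.0937
```

Run:
```python
from h import *
plan((.4905,.172,.16),67.7,5)
s,R=info()
# tilt correction as tool rotvec
print(np.degrees(R.T@np.cross(R[:,0],[0,0,-1])))
```

```text
t 2.3 pos [0.4988 0.0639 0.2038] F [1.1 0.7 0.3] M [ 0.01 -0.19 -0.03] op 0.0937 j [-5.600e+00 -6.200e+00  1.107e+02 -1.000e-01  7.520e+01 -5.590e+01]
toolx [ 0.0046 -0.0027 -1.    ] y [0.638 0.77  0.001] yawy 50.39
tool delta mm [ 43.5  77.9 -75.5]
0 9.0 16.0 -15.0 ax -3.5
1 9.0 16.0 -14.0 ax -3.5
2 9.0 17.0 -13.0 ax -3.5
3 9.0 18.0 -12.0 ax -3.5
4 9.0 19.0 -11.0 ax -3.5
t 2.3 pos [0.4988 0.0639 0.2038] F [1.1 0.7 0.3] M [ 0.01 -0.19 -0.03] op 0.0937 j [-5.600e+00 -6.200e+00  1.107e+02 -1.000e-01  7.520e+01 -5.590e+01]
toolx [ 0.0046 -0.0027 -1.    ] y [0.638 0.77  0.001] yawy 50.39
[ 3.11566658e-20  3.01926597e-01 -5.02412725e-02]
```

Emit:
play_rows(
  commands=[
    {"gripper": 0.094,"tx": 0.005,"ty": 0.016,"tz": -0.015,"ax": -3.5,"ay": 0.1,"az": 0},
    {"gripper": 0.094,"tx": 0.005,"ty": 0.016,"tz": -0.014,"ax": -3.5,"ay": 0.1,"az": 0},
    {"gripper": 0.094,"tx": 0.005,"ty": 0.017,"tz": -0.013,"ax": -3.5,"ay": 0.1,"az": 0},
    {"gripper": 0.094,"tx": 0.005,"ty": 0.018,"tz": -0.012,"ax": -3.5,"ay": 0.1,"az": 0},
    {"gripper": 0.094,"tx": 0.005,"ty": 0.019,"tz": -0.011,"ax": -3.5,"ay": 0,"az": 0},
    {"gripper": 0.08,"tx": 0,"ty": 0,"tz": 0,"ax": 0,"ay": 0,"az": 0},
  ],
)

```text
time: 2.8
tool_pos: [0.487, 0.1818, 0.179]
eef_rot: [77.1, 89.8, 56.4]
wrist_force: [0.1, 0.2, 0.4]
opening: 0.09
```

Run:
```python
from h import *
s,R=info((.4905,.172,.14))
print(np.degrees(R.T@np.cross(R[:,0],[0,0,-1])))
for n in("top","side"): cam(n,f"pics/{n}1.png")
```

```text
t 2.8 pos [0.487  0.1818 0.179 ] F [0.1 0.2 0.4] M [ 0.03 -0.18  0.04] op 0.09 j [ 7.900e+00 -2.200e+00  1.096e+02  1.000e-01  7.240e+01 -6.150e+01]
toolx [ 0.0015  0.0022 -1.    ] y [0.353 0.936 0.003] yawy 69.31
tool delta mm [39.  -8.   6.7]
[ 5.15557081e-21  3.43079764e-02 -1.49930692e-01]
```

View pics/side1.png

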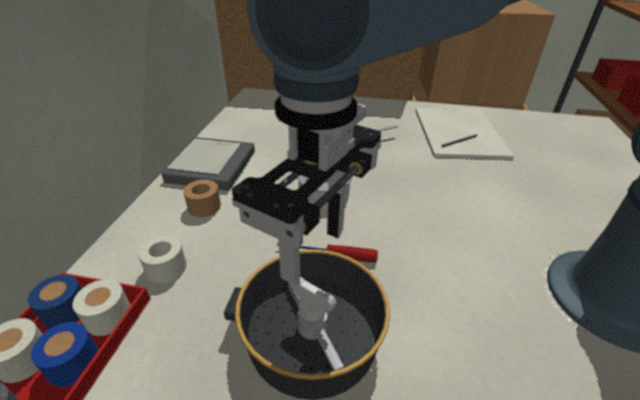

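View pics/top1.png

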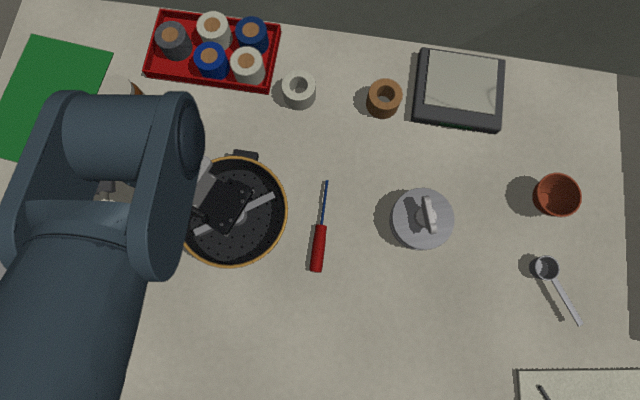

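The hand is over the tray, about 10 mm off the axis. The nut hasn't moved, so I'll align and descend.

Emit:
play_rows(
  commands=[
    {"gripper": 0.06,"tx": 0.005,"ty": -0.008,"tz": 0.007,"ax": 1.6,"ay": 0,"az": -0.15},
    {"gripper": 0.06,"tx": 0.015,"ty": 0,"tz": 0,"ax": 0,"ay": 0,"az": 0},
    {"gripper": 0.06,"tx": 0.015,"ty": 0,"tz": 0,"ax": 0,"ay": 0,"az": 0},
    {"gripper": 0.06,"tx": 0.01,"ty": 0,"tz": 0,"ax": 0,"ay": 0,"az": 0},
    {"gripper": 0.06,"tx": 0,"ty": 0,"tz": 0,"ax": 0,"ay": 0,"az": 0},
  ],
)

```text
time: 3.32
tool_pos: [0.4958, 0.162, 0.1352]
eef_rot: [0.6, 89.5, -22.9]
wrist_force: [-0.6, 0.0, -0.0]
opening: 0.0599
```

Run:
```python
from h import *
s,R=info((.4905,.172,.087))
print(np.degrees(R.T@np.cross(R[:,0],[0,0,-1])))
e=cam("side");p=cv2.cvtColor(e["pixels"],cv2.COLOR_RGB2BGR)
cv2.imwrite("pics/sz2.png",cv2.resize(p[220:340,240:390],None,fx=5,fy=5,interpolation=cv2.INTER_CUBIC))
```

```text
t 3.32 pos [0.4958 0.162  0.1352] F [-0.6  0.  -0. ] M [-0.04 -0.13 -0.03] op 0.0599 j [  5.8   0.9 111.5  -0.3  67.2 -60.7]
toolx [ 0.008  -0.0034 -1.    ] y [0.398 0.917 0.   ] yawy 66.52
tool delta mm [48.2  7.1 -9.3]
[-3.87531543e-20  4.99549197e-01 -5.08888794e-03]
```

View pics/sz2.png

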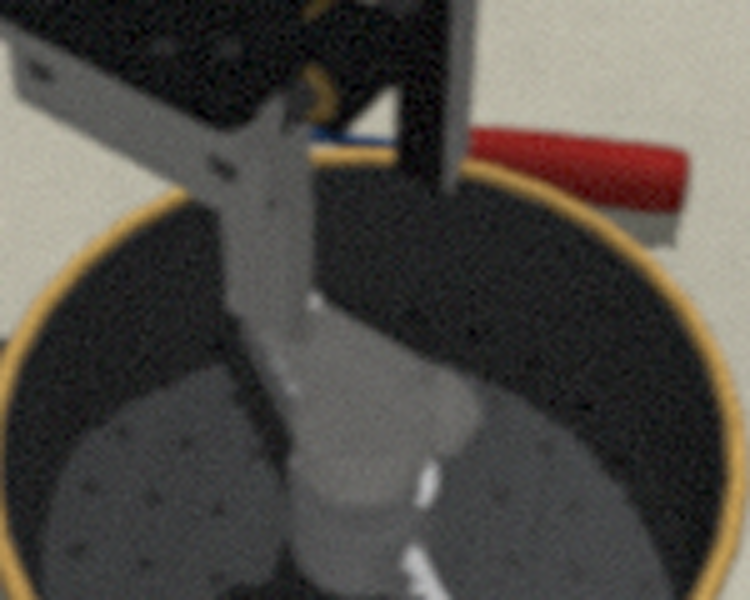

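The arm coasts past the commanded shift, so I'll correct in small steps with pauses between them.

Emit:
play_rows(
  commands=[
    {"gripper": 0.06,"tx": 0,"ty": 0.004,"tz": -0.006,"ax": -0.6,"ay": 0.3,"az": 0},
    {"gripper": 0.06,"tx": 0,"ty": 0,"tz": 0,"ax": 0,"ay": 0,"az": 0},
    {"gripper": 0.06,"tx": 0,"ty": 0,"tz": 0,"ax": 0,"ay": 0,"az": 0},
  ],
)

```text
time: 3.62
tool_pos: [0.4935, 0.1672, 0.1378]
eef_rot: [13.5, 89.6, -9.5]
wrist_force: [-1.1, 0.7, -0.9]
opening: 0.06
```

Run:
```python
from h import *
s,R=info((.4905,.172,.087))
print(np.degrees(R.T@np.cross(R[:,0],[0,0,-1])))
```

```text
t 3.62 pos [0.4935 0.1672 0.1378] F [-1.1  0.7 -0.9] M [-0.02 -0.11  0.02] op 0.06 j [ 6.300e+00  7.000e-01  1.114e+02 -1.000e-01  6.750e+01 -6.070e+01]
toolx [ 0.0063 -0.0011 -1.    ] y [0.391 0.92  0.001] yawy 66.99
tool delta mm [50.8  3.2 -5. ]
[-2.05334662e-20  3.55829360e-01 -8.55982397e-02]
```

Emit:
play_rows(
  commands=[
    {"gripper": 0.06,"tx": 0.012,"ty": 0.003,"tz": -0.005,"ax": -0.7,"ay": 0.3,"az": 0},
    {"gripper": 0.06,"tx": 0.012,"ty": 0,"tz": 0,"ax": 0,"ay": 0,"az": 0},
    {"gripper": 0.06,"tx": 0,"ty": 0,"tz": 0,"ax": 0,"ay": 0,"az": 0},
    {"gripper": 0.06,"tx": 0,"ty": 0,"tz": 0,"ax": 0,"ay": 0,"az": 0},
  ],
)

```text
time: 3.95
tool_pos: [0.4907, 0.173, 0.113]
eef_rot: [42.4, 89.7, 20.2]
wrist_force: [-0.6, 1.2, 0.3]
opening: 0.0602
```

Run:
```python
from h import *
s,R=info((.4905,.172,.087))
print(np.degrees(R.T@np.cross(R[:,0],[0,0,-1])))
```

```text
t 3.95 pos [0.4907 0.173  0.113 ] F [-0.6  1.2  0.3] M [ 0.02 -0.14  0.01] op 0.0602 j [ 6.900e+00  2.600e+00  1.124e+02  1.000e-01  6.480e+01 -6.100e+01]
toolx [ 0.0041  0.0015 -1.    ] y [0.378 0.926 0.003] yawy 67.82
tool delta mm [26.  -1.1  0.1]
[-1.16814055e-20  1.85469124e-01 -1.69213171e-01]
```

Now aligned. I'll look again, since the fingers come around the bar next.

Run:
```python
from h import *
e=cam("side");p=cv2.cvtColor(e["pixels"],cv2.COLOR_RGB2BGR)
cv2.imwrite("pics/sz3.png",cv2.resize(p[220:340,240:390],None,fx=5,fy=5,interpolation=cv2.INTER_CUBIC))
```

```text
(no output)
```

View pics/sz3.png

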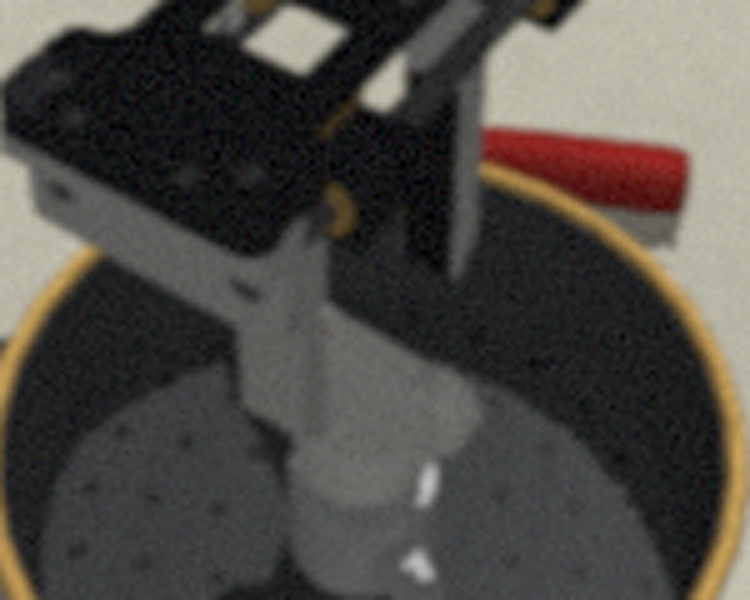

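The bar lies between the two fingers. Next I lower to TCP z of about 0.088.

Emit:
play_rows(
  commands=[
    {"gripper": 0.06,"tx": 0.011,"ty": -0.001,"tz": 0,"ax": 0,"ay": 0.1,"az": -0.1},
    {"gripper": 0.06,"tx": 0.01,"ty": 0,"tz": 0,"ax": 0,"ay": 0,"az": 0},
    {"gripper": 0.06,"tx": 0,"ty": 0,"tz": 0,"ax": 0,"ay": 0,"az": 0},
    {"gripper": 0.06,"tx": 0,"ty": 0,"tz": 0,"ax": 0,"ay": 0,"az": 0},
  ],
)

```text
time: 4.33
tool_pos: [0.49, 0.172, 0.0894]
eef_rot: [42.4, 90.0, 20.2]
wrist_force: [-0.4, -0.1, 0.1]
opening: 0.0601
```

Run:
```python
from h import *
s,R=info((.4905,.172,.087))
print(np.degrees(R.T@np.cross(R[:,0],[0,0,-1])))
```

```text
t 4.33 pos [0.49   0.172  0.0894] F [-0.4 -0.1  0.1] M [-0.06 -0.11  0.01] op 0.0601 j [  6.8   4.6 113.1   0.   62.3 -61. ]
toolx [ 8.e-04  3.e-04 -1.e+00] y [0.378 0.926 0.001] yawy 67.82
tool delta mm [2.4 0.2 0.5]
[ 4.62597814e-22  3.53998553e-02 -3.22693217e-02]
```

Good position. Lower 2 mm and close.

Emit:
play_rows(
  commands=[
    {"gripper": 0.06,"tx": 0.002,"ty": 0,"tz": 0,"ax": 0,"ay": 0,"az": 0},
    {"gripper": 0.0,"tx": 0,"ty": 0,"tz": 0,"ax": 0,"ay": 0,"az": 0},
    {"gripper": 0.0,"tx": 0,"ty": 0,"tz": 0,"ax": 0,"ay": 0,"az": 0},
    {"gripper": 0.0,"tx": 0,"ty": 0,"tz": 0,"ax": 0,"ay": 0,"az": 0},
    {"gripper": 0.0,"tx": 0,"ty": 0,"tz": 0,"ax": 0,"ay": 0,"az": 0},
    {"gripper": 0.0,"tx": 0,"ty": 0,"tz": 0,"ax": 0,"ay": 0,"az": 0},
    {"gripper": 0.0,"tx": 0,"ty": 0,"tz": 0,"ax": 0,"ay": 0,"az": 0},
  ],
)

```text
time: 4.92
tool_pos: [0.4906, 0.1719, 0.0878]
eef_rot: [33.4, 89.9, 11.2]
wrist_force: [-0.3, -1.0, 0.9]
opening: 0.0232
```

Run:
```python
from h import *
s,R=info((.4905,.172,.087))
```

```text
t 4.92 pos [0.4906 0.1719 0.0878] F [-0.3 -1.   0.9] M [ 0.06 -0.15 -0.  ] op 0.0232 j [  6.8   4.8 113.1   0.   62.1 -61. ]
toolx [ 2.1e-03  4.0e-04 -1.0e+00] y [0.378 0.926 0.001] yawy 67.81
tool delta mm [ 0.8  0.  -0.1]
```

Emit:
play_rows(
  commands=[
    {"gripper": 0.0,"tx": 0,"ty": 0,"tz": 0,"ax": 0,"ay": 0,"az": 0},
    {"gripper": 0.0,"tx": 0,"ty": 0,"tz": 0,"ax": 0,"ay": 0,"az": 0},
    {"gripper": 0.0,"tx": 0,"ty": 0,"tz": 0,"ax": 0,"ay": 0,"az": 0},
    {"gripper": 0.0,"tx": 0,"ty": 0,"tz": 0,"ax": 0,"ay": 0,"az": 0},
  ],
)

```text
time: 5.25
tool_pos: [0.4908, 0.172, 0.0882]
eef_rot: [33.0, 89.8, 10.8]
wrist_force: [0.8, -0.2, -0.6]
opening: 0.0119
```

Run:
```python
from h import *
s,R=info((.4905,.172,.087))
```

```text
t 5.25 pos [0.4908 0.172  0.0882] F [ 0.8 -0.2 -0.6] M [-0.   -0.11 -0.04] op 0.0119 j [  6.8   4.7 113.1   0.   62.1 -61. ]
toolx [ 2.7e-03  5.0e-04 -1.0e+00] y [0.378 0.926 0.002] yawy 67.81
tool delta mm [ 1.2 -0.1 -0.3]
```

The bar is gripped, with the opening at 11.9 mm. Now the backward turn.

Emit:
play_rows(
  commands=[
    {"gripper": 0.0,"tx": -0.0002,"ty": 0,"tz": 0,"ax": -5,"ay": 0,"az": 0},
    {"gripper": 0.0,"tx": -0.0002,"ty": 0,"tz": 0,"ax": -5,"ay": 0,"az": 0},
    {"gripper": 0.0,"tx": -0.0002,"ty": 0,"tz": 0,"ax": -5,"ay": 0,"az": 0},
    {"gripper": 0.0,"tx": 0,"ty": 0,"tz": 0,"ax": 0,"ay": 0,"az": 0},
  ],
)

```text
time: 5.58
tool_pos: [0.4908, 0.1718, 0.0888]
eef_rot: [12.6, 89.9, 6.0]
wrist_force: [-0.7, -0.0, -0.6]
opening: 0.0117
```

Run:
```python
from h import *
s,R=info((.4906,.172,.0888))
print(np.degrees(R.T@np.cross(R[:,0],[0,0,-1])))
```

```text
t 5.58 pos [0.4908 0.1718 0.0888] F [-0.7 -0.  -0.6] M [ 0.07 -0.1   0.01] op 0.0117 j [  6.8   4.7 113.   -0.   62.1 -76.7]
toolx [ 2.6e-03  3.0e-04 -1.0e+00] y [0.114 0.993 0.001] yawy 83.45
tool delta mm [ 0.   0.1 -0.2]
[ 2.42184240e-21  1.44235811e-01 -3.21301044e-02]
```

Emit:
play_rows(
  commands=[
    {"gripper": 0.0,"tx": -0.0002,"ty": 0,"tz": 0,"ax": -5.5,"ay": 0.1,"az": 0},
    {"gripper": 0.0,"tx": -0.0002,"ty": 0,"tz": 0,"ax": -5.5,"ay": 0,"az": 0},
    {"gripper": 0.0,"tx": -0.0002,"ty": 0,"tz": 0,"ax": -5.5,"ay": 0,"az": 0},
    {"gripper": 0.0,"tx": -0.0002,"ty": 0,"tz": 0,"ax": -5.5,"ay": 0,"az": 0},
    {"gripper": 0.0,"tx": -0.0002,"ty": 0,"tz": 0,"ax": -5.5,"ay": 0,"az": 0},
    {"gripper": 0.0,"tx": -0.0002,"ty": 0,"tz": 0,"ax": -5.5,"ay": 0,"az": 0},
    {"gripper": 0.0,"tx": 0,"ty": 0,"tz": 0,"ax": 0,"ay": 0,"az": 0},
  ],
)

```text
time: 6.17
tool_pos: [0.4908, 0.1715, 0.0887]
eef_rot: [-19.4, 89.9, 7.6]
wrist_force: [1.5, -0.4, -1.8]
opening: 0.0122
```

Run:
```python
from h import *
s,R=info((.4906,.172,.0888))
print(np.degrees(R.T@np.cross(R[:,0],[0,0,-1])))
e=cam("side");p=cv2.cvtColor(e["pixels"],cv2.COLOR_RGB2BGR)
cv2.imwrite("pics/sz4.png",cv2.resize(p[220:340,240:390],None,fx=5,fy=5,interpolation=cv2.INTER_CUBIC))
```

```text
t 6.17 pos [0.4908 0.1715 0.0887] F [ 1.5 -0.4 -1.8] M [ 0.14 -0.25 -0.02] op 0.0122 j [   6.8    4.7  113.     0.    62.2 -110.3]
toolx [ 1.6e-03  2.0e-04 -1.0e+00] y [-0.455  0.891 -0.001] yawy 117.04
tool delta mm [-0.1  0.5  0. ]
[-6.54975338e-22  8.91540533e-02  3.14380736e-02]
```

View pics/sz4.png

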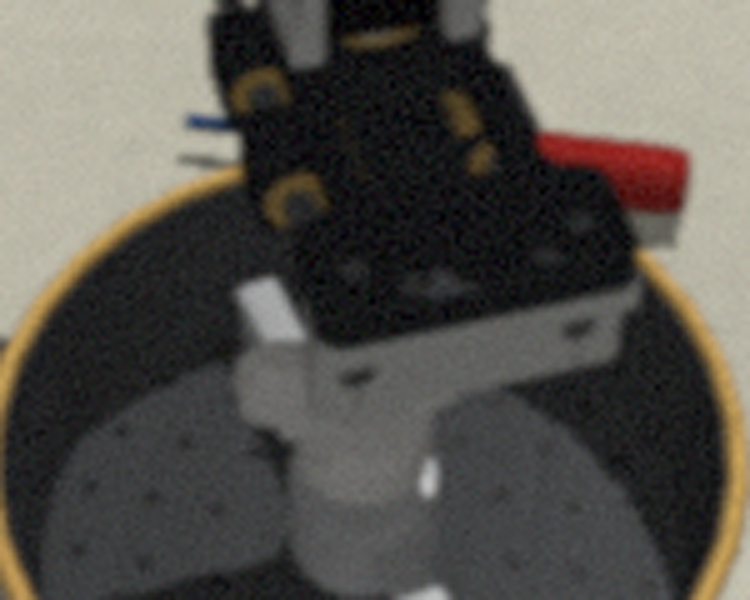

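The nut turned with the hand. The wrist shows about −1.8 N, close to the nut's weight, so it is free and held up by the fingers. I'll lower the hand with it.

Emit:
play_rows(
  commands=[
    {"gripper": 0.0,"tx": 0.002,"ty": 0,"tz": 0,"ax": 0,"ay": 0.1,"az": 0},
    {"gripper": 0.0,"tx": 0.002,"ty": 0,"tz": 0,"ax": 0,"ay": 0,"az": 0},
    {"gripper": 0.0,"tx": 0.001,"ty": 0,"tz": 0,"ax": 0,"ay": 0,"az": 0},
    {"gripper": 0.0,"tx": 0,"ty": 0,"tz": 0,"ax": 0,"ay": 0,"az": 0},
  ],
)

```text
time: 6.55
tool_pos: [0.4908, 0.1716, 0.0828]
eef_rot: [-89.7, 90.0, -63.4]
wrist_force: [1.2, -0.2, -2.7]
opening: 0.0118
```

Run:
```python
from h import *
s,R=info((.4906,.172,.0817))
print(np.degrees(R.T@np.cross(R[:,0],[0,0,-1])))
```

```text
t 6.55 pos [0.4908 0.1716 0.0828] F [ 1.2 -0.2 -2.7] M [ 0.08 -0.36  0.03] op 0.0118 j [   6.8    5.3  113.1   -0.    61.6 -109.6]
toolx [ 3.e-04 -6.e-04 -1.e+00] y [-0.444  0.896 -0.001] yawy 116.35
tool delta mm [ 1.1  0.5 -0. ]
[7.32849556e-22 1.71332404e-04 3.68325776e-02]
```

Down 5.9 mm and still carrying the weight. I'll go on down gently.

Emit:
play_rows(
  commands=[
    {"gripper": 0.0,"tx": 0.001,"ty": 0,"tz": 0,"ax": 0,"ay": 0,"az": 0},
    {"gripper": 0.0,"tx": 0.001,"ty": 0,"tz": 0,"ax": 0,"ay": 0,"az": 0},
    {"gripper": 0.0,"tx": 0.0005,"ty": 0,"tz": 0,"ax": 0,"ay": 0,"az": 0},
  ],
)

```text
time: 6.8
tool_pos: [0.491, 0.1716, 0.082]
eef_rot: [-163.7, 89.9, -137.4]
wrist_force: [-1.8, -0.7, 3.5]
opening: 0.0116
```

Run:
```python
from h import *
s,R=info((.4906,.172,.0817))
```

```text
t 6.8 pos [0.491  0.1716 0.082 ] F [-1.8 -0.7  3.5] M [ 0.04  0.27 -0.08] op 0.0116 j [ 6.800e+00  5.400e+00  1.130e+02 -1.000e-01  6.160e+01 -1.094e+02]
toolx [-1.e-03 -9.e-04 -1.e+00] y [-0.442  0.897 -0.   ] yawy 116.25
tool delta mm [ 0.3  0.5 -0.2]
```

It has bottomed: +3.5 N after a 6.7 mm drop. Now I turn forward, sinking as it goes.

Emit:
play_rows(
  commands=[
    {"gripper": 0.0,"tx": 0.0003,"ty": 0,"tz": 0,"ax": 5.5,"ay": 0,"az": 0},
    {"gripper": 0.0,"tx": 0.0003,"ty": 0,"tz": 0,"ax": 5.5,"ay": 0,"az": 0},
    {"gripper": 0.0,"tx": 0.0003,"ty": 0,"tz": 0,"ax": 5.5,"ay": 0,"az": 0},
    {"gripper": 0.0,"tx": 0.0003,"ty": 0,"tz": 0,"ax": 5.5,"ay": 0,"az": 0},
    {"gripper": 0.0,"tx": 0,"ty": 0,"tz": 0,"ax": 0,"ay": 0,"az": 0},
  ],
)

```text
time: 7.22
tool_pos: [0.4909, 0.1718, 0.0814]
eef_rot: [-145.4, 89.9, -142.3]
wrist_force: [0.2, 0.0, -0.1]
opening: 0.0121
```

Run:
```python
from h import *
s,R=info((.4907,.172,.081))
print(np.degrees(R.T@np.cross(R[:,0],[0,0,-1])))
```

```text
t 7.22 pos [0.4909 0.1718 0.0814] F [ 0.2  0.  -0.1] M [ 0.03 -0.2  -0.05] op 0.0121 j [ 6.800e+00  5.500e+00  1.131e+02 -1.000e-01  6.150e+01 -8.630e+01]
toolx [-1.2e-03 -9.0e-04 -1.0e+00] y [-0.055  0.999 -0.001] yawy 93.13
tool delta mm [ 0.4  0.3 -0.2]
[ 3.25757080e-21 -7.17989653e-02  4.95664544e-02]
```

Emit:
play_rows(
  commands=[
    {"gripper": 0.0,"tx": 0.0003,"ty": 0,"tz": 0,"ax": 5.5,"ay": 0,"az": 0},
    {"gripper": 0.0,"tx": 0.0003,"ty": 0,"tz": 0,"ax": 5.5,"ay": 0,"az": 0},
    {"gripper": 0.0,"tx": 0.0003,"ty": 0,"tz": 0,"ax": 5.5,"ay": 0,"az": 0},
    {"gripper": 0.0,"tx": 0.0003,"ty": 0,"tz": 0,"ax": 5.5,"ay": 0,"az": 0},
    {"gripper": 0.0,"tx": 0.0003,"ty": 0,"tz": 0,"ax": 5.5,"ay": 0,"az": 0},
    {"gripper": 0.0,"tx": 0.0003,"ty": 0,"tz": 0,"ax": 5.5,"ay": 0,"az": 0},
    {"gripper": 0.0,"tx": 0.0003,"ty": 0,"tz": 0,"ax": 5.5,"ay": 0,"az": 0},
    {"gripper": 0.0,"tx": 0,"ty": 0,"tz": 0,"ax": 0,"ay": 0,"az": 0},
  ],
)

```text
time: 7.88
tool_pos: [0.491, 0.172, 0.0796]
eef_rot: [-108.3, 89.9, -144.5]
wrist_force: [-0.2, 0.3, -0.3]
opening: 0.0117
```

Run:
```python
from h import *
s,R=info((.4907,.172,.0795))
print(np.degrees(R.T@np.cross(R[:,0],[0,0,-1])))
```

```text
t 7.88 pos [0.491  0.172  0.0796] F [-0.2  0.3 -0.3] M [-0.02 -0.21  0.06] op 0.0117 j [  6.8   5.7 113.1  -0.   61.3 -47. ]
toolx [-9.e-04 -7.e-04 -1.e+00] y [ 0.59   0.808 -0.001] yawy 53.86
tool delta mm [ 0.1 -0.2 -0.2]
[-6.12039244e-22 -2.04143280e-02  6.15814232e-02]
```

Emit:
play_rows(
  commands=[
    {"gripper": 0.0,"tx": 0.0003,"ty": 0,"tz": 0,"ax": 5,"ay": 0,"az": 0},
    {"gripper": 0.0,"tx": 0.0003,"ty": 0,"tz": 0,"ax": 5,"ay": 0,"az": 0},
    {"gripper": 0.0,"tx": 0.0003,"ty": 0,"tz": 0,"ax": 5,"ay": 0,"az": 0},
    {"gripper": 0.0,"tx": 0.0001,"ty": 0,"tz": 0,"ax": 1.5,"ay": 0,"az": 0},
  ],
)

```text
time: 8.22
tool_pos: [0.4911, 0.1721, 0.0789]
eef_rot: [-87.1, 89.9, -139.5]
wrist_force: [-1.0, -0.2, 0.4]
opening: 0.0118
```

Run:
```python
from h import *
s,R=info((.4907,.172,.0795))
```

```text
t 8.22 pos [0.4911 0.1721 0.0789] F [-1.  -0.2  0.4] M [-0.02 -0.17  0.05] op 0.0118 j [  6.8   5.7 113.1  -0.   61.2 -30.8]
toolx [-8.e-04 -7.e-04 -1.e+00] y [ 0.792  0.61  -0.001] yawy 37.62
tool delta mm [-0.6 -0.4 -0.1]
```

Emit:
play_rows(
  commands=[
    {"gripper": 0.0,"tx": 0.0001,"ty": 0,"tz": 0,"ax": 2,"ay": 0,"az": 0},
    {"gripper": 0.0,"tx": 0.0001,"ty": 0,"tz": 0,"ax": 2,"ay": 0,"az": 0},
  ],
)

```text
time: 8.38
tool_pos: [0.4911, 0.1721, 0.0788]
eef_rot: [-72.3, 89.9, -128.3]
wrist_force: [-0.1, 0.4, 0.5]
opening: 0.0114
```

Run:
```python
from h import *
s,R=info((.4907,.172,.0795))
e=cam("side");p=cv2.cvtColor(e["pixels"],cv2.COLOR_RGB2BGR)
cv2.imwrite("pics/sz5.png",cv2.resize(p[220:340,240:390],None,fx=5,fy=5,interpolation=cv2.INTER_CUBIC))
```

```text
t 8.38 pos [0.4911 0.1721 0.0788] F [-0.1  0.4  0.5] M [ 0.06 -0.15  0.5 ] op 0.0114 j [ 6.800e+00  5.800e+00  1.131e+02 -1.000e-01  6.120e+01 -2.710e+01]
toolx [-8.e-04 -1.e-03 -1.e+00] y [ 0.829  0.559 -0.001] yawy 34.01
tool delta mm [-0.7 -0.4 -0.1]
```

View pics/sz5.png

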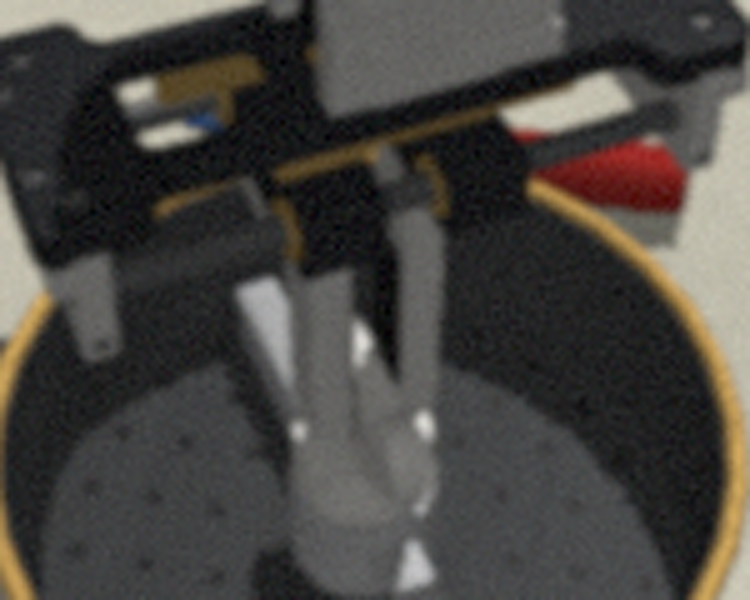

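The torque jumped to 0.5 N·m at yaw 34°, with the bar along the arms: it is at the stop. I'll release and back off upward.

Emit:
play_rows(
  commands=[
    {"gripper": 0.05,"tx": 0,"ty": 0,"tz": 0,"ax": 0,"ay": 0,"az": 0},
    {"gripper": 0.05,"tx": 0,"ty": 0,"tz": 0,"ax": 0,"ay": 0,"az": 0},
    {"gripper": 0.05,"tx": 0,"ty": 0,"tz": 0,"ax": 0,"ay": 0,"az": 0},
    {"gripper": 0.05,"tx": 0,"ty": 0,"tz": 0,"ax": 0,"ay": 0,"az": 0},
    {"gripper": 0.05,"tx": 0,"ty": 0,"tz": 0,"ax": 0,"ay": 0,"az": 0},
    {"gripper": 0.05,"tx": 0,"ty": 0,"tz": 0,"ax": 0,"ay": 0,"az": 0},
  ],
)

```text
time: 8.93
tool_pos: [0.4911, 0.1722, 0.0789]
eef_rot: [-86.1, 89.9, -141.5]
wrist_force: [0.4, -0.5, 1.5]
opening: 0.0476
```

Run:
```python
from h import *
info()
```

```text
t 8.93 pos [0.4911 0.1722 0.0789] F [ 0.4 -0.5  1.5] M [-0.04 -0.13  0.01] op 0.0476 j [  6.8   5.7 113.1  -0.   61.2 -27.7]
toolx [-9.e-04 -7.e-04 -1.e+00] y [ 0.824  0.567 -0.001] yawy 34.55
```

Emit:
play_rows(
  commands=[
    {"gripper": 0.05,"tx": -0.01,"ty": 0,"tz": 0,"ax": 0,"ay": 0,"az": 0},
    {"gripper": 0.05,"tx": -0.02,"ty": 0,"tz": 0,"ax": 0,"ay": 0,"az": 0},
    {"gripper": 0.05,"tx": -0.03,"ty": 0,"tz": 0,"ax": 0,"ay": 0,"az": 0},
    {"gripper": 0.05,"tx": -0.03,"ty": 0,"tz": 0,"ax": 0,"ay": 0,"az": 0},
    {"gripper": 0.05,"tx": -0.03,"ty": 0,"tz": 0,"ax": 0,"ay": 0,"az": 0},
    {"gripper": 0.05,"tx": 0,"ty": 0,"tz": 0,"ax": 0,"ay": 0,"az": 0},
  ],
)

```text
time: 9.43
tool_pos: [0.4894, 0.172, 0.2049]
eef_rot: [-113.9, 89.6, -169.3]
wrist_force: [1.1, 0.2, 0.7]
opening: 0.0499
```

Emit:
play_rows(
  commands=[
    {"gripper": 0.05,"tx": 0,"ty": -0.015,"tz": 0.03,"ax": 0,"ay": 0,"az": 0},
    {"gripper": 0.05,"tx": 0,"ty": -0.015,"tz": 0.035,"ax": 0,"ay": 0,"az": 0},
    {"gripper": 0.05,"tx": 0,"ty": -0.015,"tz": 0.035,"ax": 0,"ay": 0,"az": 0},
    {"gripper": 0.05,"tx": 0,"ty": -0.015,"tz": 0.035,"ax": 0,"ay": 0,"az": 0},
    {"gripper": 0.05,"tx": 0,"ty": -0.015,"tz": 0.035,"ax": 0,"ay": 0,"az": 0},
    {"gripper": 0.05,"tx": 0,"ty": -0.015,"tz": 0.035,"ax": 0,"ay": 0,"az": 0},
    {"gripper": 0.05,"tx": 0,"ty": -0.01,"tz": 0.02,"ax": 0,"ay": 0,"az": 0},
    {"gripper": 0.05,"tx": 0,"ty": 0,"tz": 0,"ax": 0,"ay": 0,"az": 0},
  ],
)

```text
time: 10.1
tool_pos: [0.5391, -0.0783, 0.2127]
eef_rot: [40.8, 89.6, -14.0]
wrist_force: [0.4, 0.7, -0.5]
opening: 0.0497
```

Run:
```python
from h import *
info()
cam("top","pics/top9.png")
e=cam("side","pics/side9.png");p=cv2.cvtColor(e["pixels"],cv2.COLOR_RGB2BGR)
```

```text
t 10.1 pos [ 0.5391 -0.0783  0.2127] F [ 0.4  0.7 -0.5] M [-0.03 -0.16  0.01] op 0.0497 j [-20.2  -0.7 104.6   0.   75.8 -55.4]
toolx [ 0.0064 -0.0016 -1.    ] y [0.818 0.576 0.004] yawy 35.15
```

View pics/top9.png

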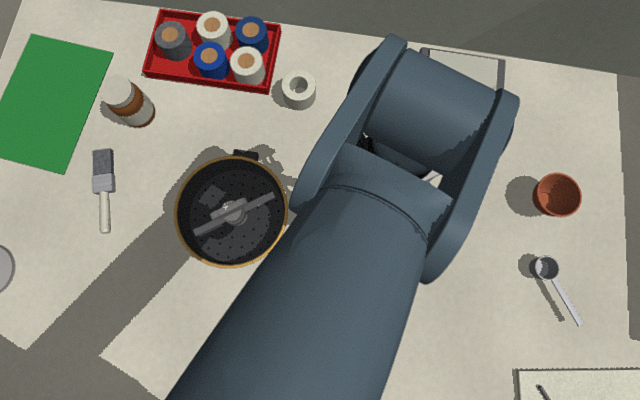

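View pics/side9.png

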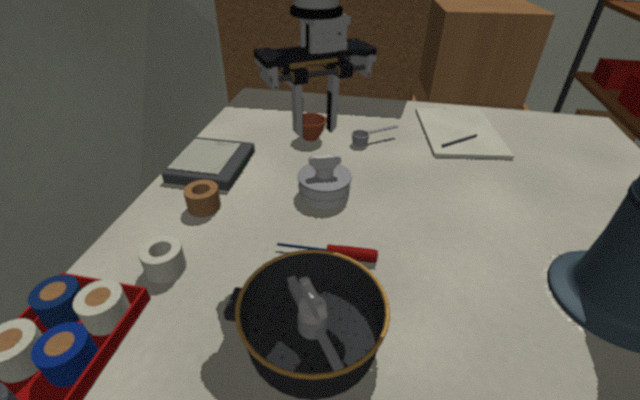

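The top view shows the bar lying along the arms at (233,212), and the can nut at (325,165) in the side view is unchanged. I'll measure the bar's angle and height.

Run:
```python
from h import *
p=cv2.convertScaleAbs(cv2.imread("pics/top9.png"),alpha=1.6)
cv2.imwrite("pics/tz9.png",cv2.resize(p[175:245,190:280],None,fx=8,fy=8,interpolation=cv2.INTER_CUBIC))
p=cv2.convertScaleAbs(cv2.imread("pics/side9.png"),alpha=1.6)
cv2.imwrite("pics/sz9.png",cv2.resize(p[265:340,270:365],None,fx=8,fy=8,interpolation=cv2.INTER_CUBIC))
```

```text
(no output)
```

View pics/tz9.png

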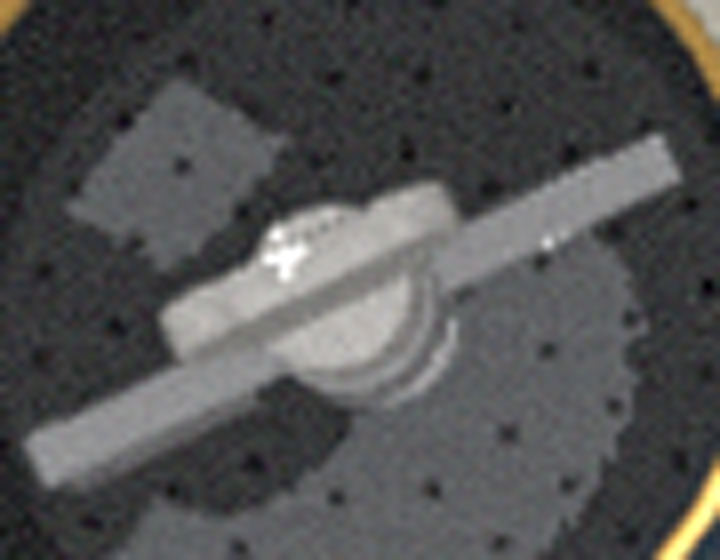

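View pics/sz9.png

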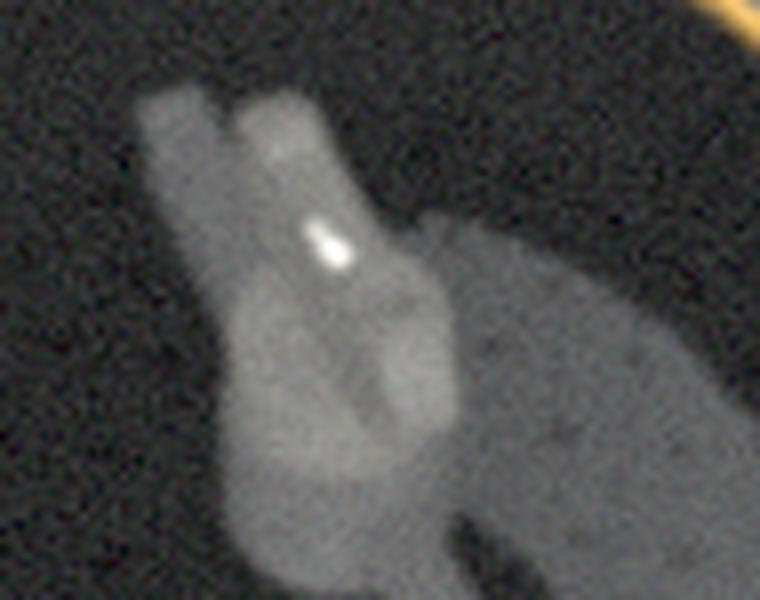

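Run:
```python
from h import *
d=cam("top");e=cam("side")
t=lambda x,y:(190+(x+.5)/8-.5,175+(y+.5)/8-.5)
s=lambda x,y:(270+(x+.5)/8-.5,265+(y+.5)/8-.5)
print(tri(d,t(310,263),e,s(340,220)))
q=onz(d,[t(440,200),t(172,325)],.099);print(np.degrees(np.arctan2(*(q[0]-q[1])[[1,0]])))
q=onz(d,[t(458,226),t(183,360)],.097);print(np.degrees(np.arctan2(*(q[0]-q[1])[[1,0]])))
a=cv2.imread("pics/side0.png")[145:195,290:360].astype(int);b=cv2.imread("pics/side9.png")[145:195,290:360].astype(int)
print("can diff",abs(a-b).mean(),abs(a-b).max())
print(get_state()["wrist_force"].round(1))
```

```text
(array([0.49174613, 0.17108035, 0.09857085]), np.float64(0.0015463086254008515))
-55.106480807905555
-54.13668454269641
can diff 11.218380952380953 25
[-0.2 -0.3  0.4]
```

The bar is at −54.6° against the arms' −54.4°, and its top is 10.7 mm lower than at the start. It is home, so I'm handing in.

```bash
python3 -c "
from rig import manip
print(manip.close_job())"
```

```text
the job is handed in; nothing more can be done
None
```

The tray's wing nut is fully home and released, and the job was handed in at about 10 s of the 40 s allowed. No verdict was reported.

**What I did:**
- I gripped the bar and turned it back about 49°, to an angle of roughly −0.46 rad. There the wrist carried about 1.8 N, roughly the nut's weight, so it was free of its perch.
- I lowered the hand with it until it bottomed, 6.7 mm down, with the force changing to +3.5 N.
- I turned it forward about 82°, sinking with the thread, until the stop showed as a jump to 0.5 N·m. Then I opened the fingers and moved clear.

**Last checks:**
- **Angle:** the bar lies at about −54.6°, against −54.4° for the stirrer arms, which is the home position.
- **Height:** the bar top is at 98.6 mm, down from about 109.3 mm. That 10.7 mm drop is slightly over the roughly 9–10 mm I'd expect, which is within the camera's 2 mm accuracy.
- **Can nut:** it looks unmoved in the side view. The brightness there differed by up to 25 levels, probably from the arm's shadow and image noise. In the last top view the arm hid the can, so I couldn't check it from above.
- **Contact:** the wrist reads under 1 N and the robot touches nothing.

The arm overshot by about 10 mm on the first alignment move, above the nut. I corrected that before descending, and nothing was touched.

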